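Release the kitchen scale and add mandarins until the pointer stands in the set gap

TASK

The kitchen scale is locked: first press its raised key fully down, so that the other key pops up and the pan is free. Then add mandarins from the worktop one at a time, setting each down in the pan rather than dropping it, until the dial pointer comes to rest between the two bars of the fork-shaped mark (take one out again if it goes past). Leave the mandarins that are not needed on the worktop and do not disturb the other things.

Things in the scene. Friction and masses are not known exactly. Their poses are not given: they have to be found in the camera images.
- scale: White spring kitchen scale, fixed to the worktop, about 230 x 200 mm plus the pan on top. Origin on the worktop under the middle of the pan; x axis from its front (dial and keys, facing the robot) to its back, y axis to its left seen from the front, z up. Dial panel at front left (x -185 to -85, y -6 to +100 mm, top edge 105 mm high, face sloping toward the robot), two grey keys at front right (y negative).
- pan_floor (a point): Centre of the inner floor of the scale's square-cornered steel tray pan. 119 mm above the worktop when unloaded and sinks with the load; axes as the scale's. Inside 176 mm (x) by 216 mm (y), rim 14 mm above the floor.
- pan (a joint): How far the pan has sunk, m: 0 empty or locked, stop at 0.045. A light well-damped spring: about 8 mm for each 50 g. It settles in under a second.
- key_weigh (a joint): Weigh key, the outer right of the two grey keys (a flat dot on its top, which is 46 x 34 mm in scale x, y). 0 = up (start), 0.008 m = fully down. Pushing it down takes about 2 to 3 N; it stays down. It frees the pan and lifts the lock key by the same amount.
- key_weigh_top (a point): Centre of the weigh key's top face, 87 mm above the worktop when up, 79 mm when down. Scale frame: x -140, y -77 mm.
- key_lock (a joint): Lock key, beside the weigh key on the dial side (two short stripes on top), same size. Value is its rise: 0 = down (start, pan held at zero), 0.008 m = popped up. Linked to the weigh key: as one goes down the other comes up.
- pointer (a joint): Reading of the black dial pointer, rad clockwise from zero; zero points left and slightly up the dial. Always 50 rad per metre of pan travel, so about 0.4 rad per 50 g.
- target (a joint): Setting of the dark fork-shaped mark on the dial: reading, rad, of the middle of the gap between its two bars, on the same scale as the pointer. Set differently each time and not to be changed. The pointer must rest within 0.23 rad of it.
- pointer_tip (a point): Tip of the pointer, 40 mm from the dial's centre.
- target_mid (a point): Middle of the fork's gap, 40 mm from the dial's centre, in the pointer tip's plane.
- fruit_1: Mandarin on the worktop, about 49 mm across, 42 mm high, nearly round with a slightly flat underside. Origin at the centre of its underside. About 50 g, each differs by up to 6 %.
- fruit_2: Mandarin on the worktop, about 49 mm across, 48 mm high; origin and weight as fruit_1.
- fruit_3: Mandarin on the worktop, about 47 mm across, 41 mm high; origin and weight as fruit_1.
- fruit_4: Mandarin on the worktop, about 46 mm across, 40 mm high; origin and weight as fruit_1.
- fruit_5: Mandarin that already lies in the pan at the start, about 49 mm across, 42 mm high; origin and weight as fruit_1.
- basket_axis (a point): Obstacle: point on the worktop in the middle of a tall two-tier black wire basket, fixed, 360 mm across and 540 mm high, at the right of the scale. Keep the arm and gripper clear of it.
- mill: Bystander: salt shaker, 44 mm across, 90 mm high; origin at the centre of its underside. Leave it alone.
- spice_jar: Bystander: spice jar, 46 mm across, 109 mm high; origin at the centre of its underside. Leave it alone.
- tin: Bystander: food tin, 58 mm across, 72 mm high; origin at the centre of its underside. Leave it alone.
- candle: Bystander: tea light in a cup, 38 mm across, 18 mm high; origin at the centre of its underside. Leave it alone.

How it is judged:
By the outcome, as a careful person would: the job done as asked, in the order asked, and still so for the second after the job is handed in, with the robot touching nothing.
It also fails if it takes over 67 s, if anything falls off the work surface, if the arm or the gripper's body presses on something with over 40 N, if the wrist force passes 120 N, or if a joint passes its speed limit or range.

ROBOT

A 7-joint arm with a two-finger parallel gripper is mounted at the origin on the work surface; the furniture and walls round the work are solid. World frame = base frame: x ahead of the robot, y to its left, z up, the work surface at z = 0. Lengths are in m, angles in rad, forces in N, time in s.
With the tool pointing down it reaches from about 0.425 to 0.875 m from the base axis. Payload 4.7 kg.
Tool frame: the origin (TCP) lies where the fingers leave the gripper's body, on its centre line; the fingertips stand 70 mm ahead of it and the grasp point (between the pads) lies 51 mm ahead of it (arm.nose_length is the distance from the TCP to the fingertips, in m); x points along the fingers, z is the direction in which the jaws open and shut, and the axes are right-handed (so a half turn about x gives the same grasp; the last joint's range is limited). The gripper opens to 87 mm and grips with 3 to 60 N. Pads are 19 mm wide; open, the fingers measure 117 mm over their backs; the gripper's body (75 mm by 190 mm) begins 51 mm behind the grasp point.
Start: joints at [1.151, 0.321, -0.07, 1.45, 0.023, 1.371, -0.057], TCP at [0.273, -0.59, 0.292] pointing down, gripper open.
Joint ranges: [-2.86, 2.86], [-0.3, 2.09], [-1.38, 1.24], [0.06, 2.45], [-1.56, 4.7], [0.09, 2.05], [-2.69, 2.69]. Speed limits (rad/s): [2.57, 2.57, 3.14, 3.14, 3.14, 3.14, 3.14].

INTERFACE

Orientations are given as a unit quaternion [x, y, z, w].
In Python, from rig import arm, read_camera, workorder gives the robot as it stands.
- The arm moves only by the shell command python3 -m inch 'ROWS' [FORCE]. ROWS is JSON, a list of rows, each a list of 3 entries, a list of its own where there are three numbers: the opening, from 0 (shut) to 1 (fully open), then the shift along the world's x, y, z in mm, then the turn about the world's z in rad. A call has 1 to 12 rows; each row shifts and turns the commanded pose from where the row before left it; what a row does not reach is not made up. A row lasts 1/10 s, in which the tool goes at most 50 mm and 8.59 degrees, less where a joint would pass 70% of its speed; a pose out of reach is approached as far as the arm can. A call with a gripper value outside its range is refused whole. The fingers move at their own pace and stop on an object; FORCE is the grip in N (left out, the last holds). Time passes only in rows, so rows that do not move let the fingers close. It gives the time, the measured TCP pose, the force and the opening at its end, in the units of the state.
- arm.read_state(): the state, without advancing time (a new reading comes with each control period).
- read_camera(name): name is "side" or "top"; returns a dict with "pixels" (384x512x3 uint8, blue, green, red), "camera_matrix" (3x3 intrinsics, pixels), "origin" and "orientation" of the camera in the world. Camera axes: x right, y up, looking along -z (the intrinsics and any distortion apply to the point x, -y, -z); pixel columns grow to the right and rows downward; lengths in m; the calibration is good to about 2 mm. A picture is of the moment at which its call begins. There is no depth.
- workorder.close_job(): hands the job in, once; it reports no verdict.
The state is a dict: "time_s": time; "joint_pos": joint angles; "joint_vel": joint speeds; "joint_efforts": joint torques, N m; "tcp_pos": TCP position; "eef_rot": TCP orientation; "force": force on the tool from outside, world axes, zero at the start; "torque": the same for the moment, N m; "grip_width": opening from 0.0 (shut) to 1.0 (fully open).
Only numpy, scipy, OpenCV 4.12 (cv2) and the standard library are available. Lean on these libraries where they do the work, as an engineer would, in place of code of your own. Each camera call takes 0.05 s, during which the arm holds its last target. There are 200 camera calls.

## Working session

There is one attempt and no reset: what is moved stays moved. The work goes in short steps, Python scripts to look and compute and a shell command to move; the robot and the scene stay as the last step left them, time stands still between calls to the robot, and variables do not carry over. Pictures are saved under pics/ and viewed, about 8 in all and at most 12, crops included, and the job is handed in when it is done.

```bash
mkdir -p pics; ls
python3 - <<'E'
from rig import arm, read_camera
import cv2,json,numpy as np
for n in("top","side"):
    c=read_camera(n); cv2.imwrite(f"pics/{n}0.png",cv2.resize(c["pixels"],(800,600),interpolation=cv2.INTER_CUBIC))
    print(n,{k:np.round(v,4).tolist() for k,v in c.items() if k!="pixels"})
print(arm.read_state())
E
```

```text
pics
top {'camera_matrix': [[497.2328, 0.0, 249.3198], [0.0, 497.2328, 195.1767], [0.0, 0.0, 1.0]], 'origin': [0.2468, 0.0202, 1.6918], 'orientation': [0.0504, -0.0527, -0.7001, 0.7103]}
side {'camera_matrix': [[350.3707, 0.0, 261.7557], [0.0, 350.3707, 192.6122], [0.0, 0.0, 1.0]], 'origin': [0.0982, 0.8819, 0.7863], 'orientation': [-0.0835, 0.4468, 0.8702, -0.1902]}
{'time_s': 0.1, 'joint_pos': array([ 1.15114684,  0.32174226, -0.07007419,  1.45156197,  0.02259459,
        1.37082918, -0.05695214]), 'joint_vel': array([ 1.81373906e-03, -7.47247944e-04, -6.76256933e-05, -3.10310656e-03,
        5.77895930e-04,  1.05585599e-04,  2.28539054e-03]), 'joint_efforts': array([ 3.32671407e-04, -4.92571163e+01, -4.05580765e-01, -3.13402712e+01,
       -6.42590923e-02,  3.94133676e-02,  1.12486600e-04]), 'tcp_pos': array([ 0.27297287, -0.58947453,  0.29127051]), 'eef_rot': array([ 0.38101389,  0.59640948, -0.38040284,  0.59533002]), 'force': array([-0.29737354,  0.70732908,  0.17809294]), 'torque': array([-0.04096515, -0.02900054,  0.02434867]), 'grip_width': 1.0000347186215437}
```

View pics/top0.png

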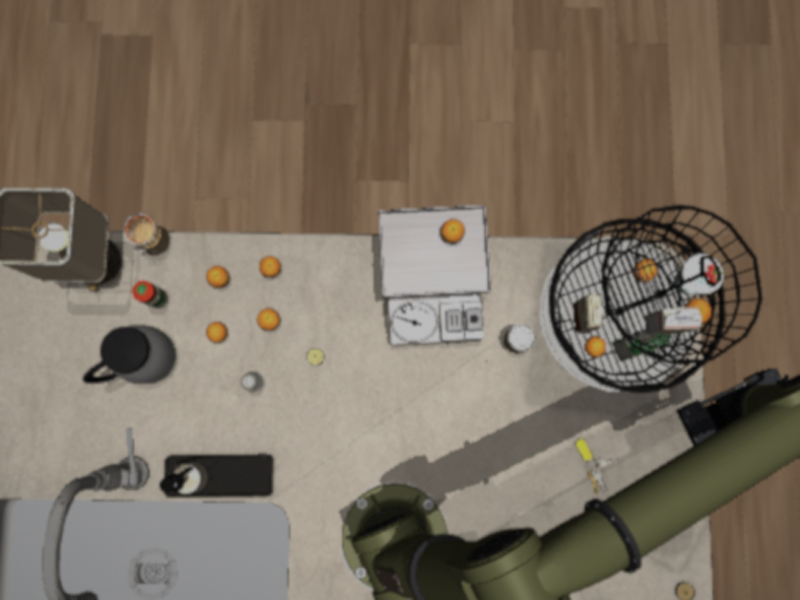

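View pics/side0.png

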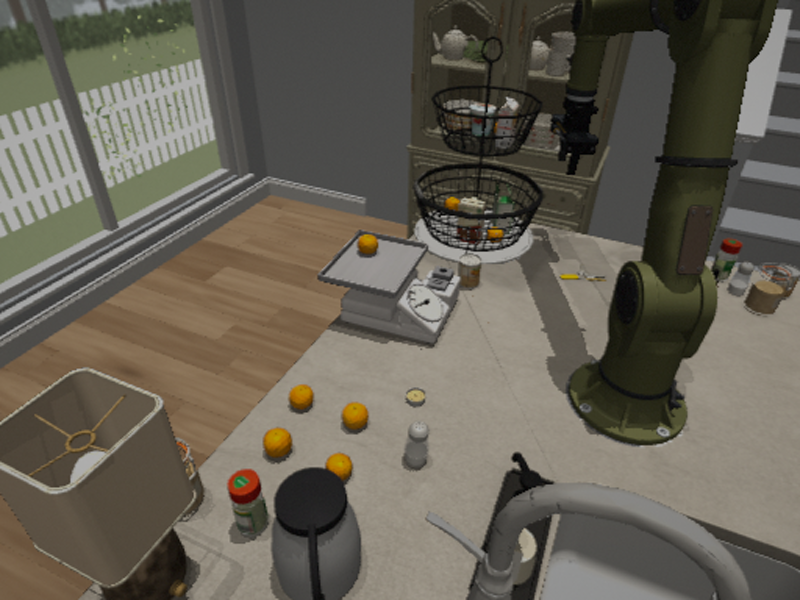

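The top view (800x600) shows four worktop mandarins at (217,276), (270,267), (217,332) and (268,319), with the pan mandarin at (453,231). The dial is at about (414,322), the keys at (454,320) and (473,318), and the basket is on the right. Next I'll compute their positions.

```bash
cat > h.py <<'E'
import numpy as np,cv2
from scipy.spatial.transform import Rotation as R
from rig import arm, read_camera
def ray(c,u,v):
    K=c["camera_matrix"]; d=np.array([(u-K[0,2])/K[0,0],-(v-K[1,2])/K[1,1],-1])
    return R.from_quat(c["orientation"]).apply(d)
def at(c,u,v,z):
    d=ray(c,u,v); o=np.array(c["origin"]); return o+d*(z-o[2])/d[2]
def proj(c,P):
    p=R.from_quat(c["orientation"]).inv().apply(np.atleast_2d(P)-c["origin"]); K=c["camera_matrix"]
    return np.c_[K[0,2]+K[0,0]*p[:,0]/-p[:,2],K[1,2]-K[1,1]*p[:,1]/-p[:,2]]
def oranges(c):
    h=cv2.cvtColor(c["pixels"],cv2.COLOR_BGR2HSV); m=cv2.inRange(h,(6,170,100),(20,255,255))
    n,_,s,ce=cv2.connectedComponentsWithStats(m); return [(ce[i],s[i]) for i in range(1,n) if s[i,4]>35]
def tri(a,ua,b,ub):
    A=[];y=[]
    for c,u in((a,ua),(b,ub)):
        d=ray(c,*u);d/=np.linalg.norm(d);M=np.eye(3)-np.outer(d,d);A.append(M);y.append(M@c["origin"])
    return np.linalg.lstsq(np.vstack(A),np.hstack(y),rcond=None)[0]
E
python3 - <<'E'
from h import *
np.set_printoptions(precision=3,suppress=True)
t=read_camera("top");s=read_camera("side")
for n,c in(("top",t),("side",s)):
    for ce,st in oranges(c): print(n,ce,st, at(c,*ce,.021), at(c,*ce,.14) if n=="top" else "")
k=.64
for nm,u,v,z in [("tl",380,210,.133),("tr",487,206,.133),("br",490,293,.133),("bl",383,297,.133),("weigh",473,318,.087),("lock",454,320,.079),("shaker?",518,337,.07),("mill",252,382,.09),("candle",316,356,.018),("jar",145,292,.1),("bask0",610,318,.0),("b top l",553,300,.2),("top",668,305,.54)]:
    print(nm,at(t,u*k,v*k,z))
# crops
a=cv2.resize(t["pixels"][180:230,240:320],None,fx=7,fy=7,interpolation=cv2.INTER_CUBIC)
b=cv2.resize(s["pixels"][140:225,200:300],None,fx=5,fy=5,interpolation=cv2.INTER_CUBIC)
W=max(a.shape[1],b.shape[1]);cv2.imwrite("pics/a.png",np.vstack([cv2.copyMakeBorder(x,0,0,0,W-x.shape[1],0)for x in(a[:,:],)]))
cv2.imwrite("pics/b.png",b)
E
```

```text
top [288.906 147.972] [283 142  13  13 106] [ 0.659 -0.118  0.021] [ 0.629 -0.108  0.14 ]
top [172.426 170.269] [167 165  12  11 108] [0.574 0.281 0.021] [0.551 0.262 0.14 ]
top [139.136 176.883] [133 171  13  12 103] [0.55  0.393 0.021] [0.528 0.367 0.14 ]
top [449.121 196.945] [441 192  14  14  91] [ 0.496 -0.663  0.021] [ 0.479 -0.614  0.14 ]
top [171.463 204.126] [166 198  12  12  95] [0.458 0.279 0.021] [0.443 0.261 0.14 ]
top [138.524 212.167] [133 207  12  11  84] [0.429 0.39  0.021] [0.416 0.363 0.14 ]
top [380.202 221.619] [375 216  12  12  84] [ 0.409 -0.426  0.021] [ 0.397 -0.395  0.14 ]
side [235.075 155.604] [230 151  12   9  53] [ 0.725 -0.29   0.021] 
side [192.304 253.839] [185 246  15  14 112] [0.57  0.284 0.021] 
side [227.298 266.306] [219 258  16  15 121] [0.452 0.283 0.021] 
side [177.345 282.633] [169 274  18  16 139] [0.547 0.392 0.021] 
side [217.087 298.35 ] [209 290  16  16 103] [0.423 0.391 0.021] 
side [155.683 308.489] [146 301  20  16 186] [0.549 0.484 0.021] 
tl [0.674 0.039 0.133]
tr [ 0.686 -0.182  0.133]
br [ 0.503 -0.187  0.133]
bl [0.492 0.03  0.133]
weigh [ 0.458 -0.158  0.087]
lock [ 0.454 -0.119  0.079]
shaker? [ 0.421 -0.254  0.07 ]
mill [0.318 0.297 0.09 ]
candle [0.379 0.173 0.018]
jar [0.5   0.524 0.1  ]
bask0 [ 0.474 -0.469  0.   ]
b top l [ 0.481 -0.301  0.2  ]
top [ 0.422 -0.4    0.54 ]
```

View pics/a.png

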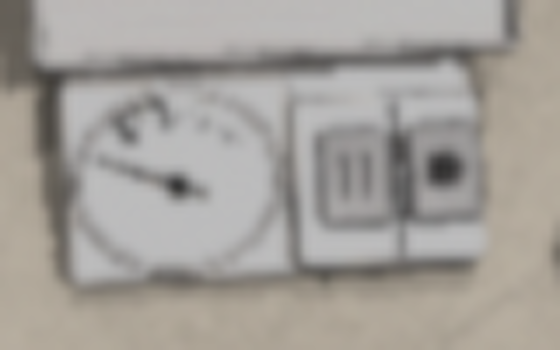

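View pics/b.png

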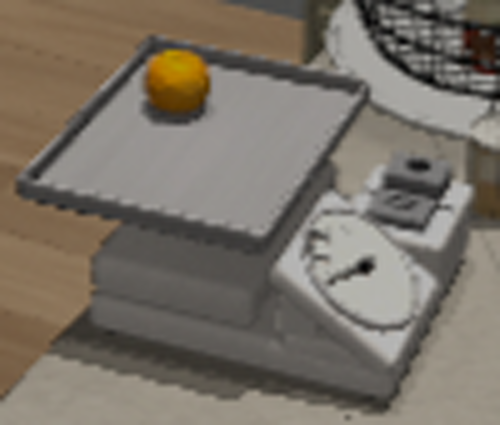

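The crops show the pointer at zero (left) and the fork up-left on the dial, about 0.8 rad clockwise of it. The weigh key (with the dot) is on the outer right. Scale pose is about (0.589, -0.075), yaw 0.055. I'll get the current jaw direction and a better basket estimate before moving.

Run:
```python
from h import *
np.set_printoptions(precision=3,suppress=True)
print(R.from_quat(arm.read_state()["eef_rot"]).as_matrix())
t=read_camera("top")
for u,v,z in[(637,305,.2),(553,310,.2),(540,320,0),(545,350,0),(595,385,0),(620,390,0.2),(675,220,.5)]: print(u,v,at(t,u*.64,v*.64,z))
```

```text
[[-0.001  0.907  0.42 ]
 [ 0.001  0.42  -0.907]
 [-1.    -0.    -0.001]]
637 305 [ 0.473 -0.464  0.2  ]
553 310 [ 0.461 -0.3    0.2  ]
540 320 [ 0.467 -0.315  0.   ]
545 350 [ 0.401 -0.325  0.   ]
595 385 [ 0.326 -0.432  0.   ]
620 390 [ 0.308 -0.426  0.2  ]
675 220 [ 0.564 -0.431  0.5  ]
```

```bash
python3 -m inch '[[0,[-18,32,0],-0.1],[0,[-18,32,0],-0.13],[0,[-18,33,0],-0.14],[0,[-19,33,0],-0.14],[0,[18,30,0],-0.14],[0,[18,30,0],-0.13],[0,[17,30,0],-0.13],[0,[17,30,0],-0.12]]' 20
```

```text
time_s: 1.05
tcp_pos: [0.2707, -0.3385, 0.2924]
eef_rot: [-0.626, -0.329, 0.626, -0.33]
force: [0.7, 0.6, 0.8]
grip_width: 0.359
```

```bash
python3 -m inch '[[0,[27,29,0],0],[0,[27,30,0],0],[0,[26,30,0],0.05],[0,[33,29,0],0.1],[0,[33,29,0],0.12],[0,[33,29,0],0.13],[0,[0,0,-35],0.13],[0,[0,0,-40],0.12],[0,[0,0,-35],0],[0,[0,0,0],0]]' 20
```

```text
time_s: 2.05
tcp_pos: [0.4459, -0.1626, 0.1779]
eef_rot: [0.485, 0.517, -0.487, 0.51]
force: [-0.6, 0.6, -0.2]
grip_width: 0.004
```

Run:
```python
from h import *
print(arm.read_state()["force"],arm.read_state()["tcp_pos"])
t=read_camera("top");s=read_camera("side")
a=cv2.resize(t["pixels"][170:240,240:340],(800,560),interpolation=cv2.INTER_CUBIC)
b=cv2.resize(s["pixels"][140:225,200:320],(800,566),interpolation=cv2.INTER_CUBIC)
cv2.imwrite("pics/c.png",cv2.resize(np.hstack([a[:560],b[:560]]),(800,280)))
```

```text
[-0.55855003  0.61558738 -0.18362876] [ 0.44593534 -0.16260323  0.17788968]
```

View pics/c.png

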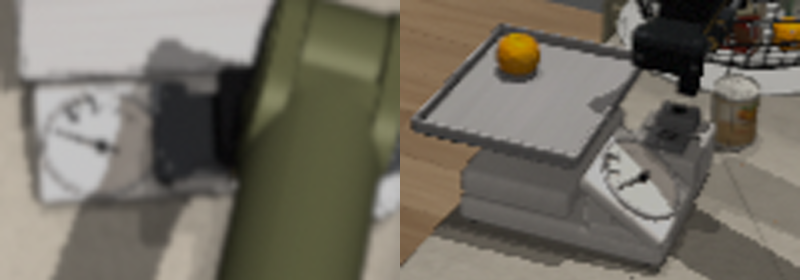

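The fingertips are closed just above the weigh key. Now pressing it.

```bash
python3 -m inch '[[0,[5,0,-12],0],[0,[0,0,-8],0],[0,[0,0,-5],0],[0,[0,0,-4],0],[0,[0,0,-1],0],[0,[0,0,0],0]]'
python3 - <<'E'
from h import *
print(arm.read_state()["force"],arm.read_state()["tcp_pos"])
E
```

```text
time_s: 2.75
tcp_pos: [0.4543, -0.1639, 0.1524]
eef_rot: [0.486, 0.513, -0.486, 0.513]
force: [0.0, 0.4, -0.1]
grip_width: 0.007
[ 0.04431872  0.43722129 -0.06047895] [ 0.45433546 -0.1638828   0.15242312]
```

```bash
python3 -m inch '[[0,[0,0,-3],0],[0,[0,0,-2],0],[0,[0,0,0],0],[0,[0,0,0],0]]'
```

```text
time_s: 3.15
tcp_pos: [0.4544, -0.1639, 0.149]
eef_rot: [0.486, 0.513, -0.487, 0.513]
force: [-4.8, 1.5, 14.5]
grip_width: 0.003
```

```bash
python3 -m inch '[[0.8,[0,0,40],0],[1,[0,0,45],0],[1,[0,30,45],0],[1,[0,45,0],0],[1,[0,45,0],0],[1,[0,45,0],0],[1,[0,45,0],0],[1,[0,45,0],0],[1,[0,45,0],0],[1,[0,45,0],0],[1,[0,45,0],0]]'
python3 - <<'E'
from h import *
np.set_printoptions(precision=3,suppress=True)
t=read_camera("top");s=read_camera("side")
print(arm.read_state()["tcp_pos"])
for n,c in(("top",t),("side",s)):
    for ce,st in oranges(c): print(n,ce,st)
a=cv2.resize(t["pixels"][180:230,240:315],(750,500),interpolation=cv2.INTER_CUBIC)
b=cv2.resize(s["pixels"][145:215,215:320],(750,500),interpolation=cv2.INTER_CUBIC)
cv2.imwrite("pics/d.png",cv2.resize(np.vstack([a,b]),(450,600),interpolation=cv2.INTER_AREA))
E
```

```text
time_s: 4.25
tcp_pos: [0.4538, 0.2254, 0.2738]
eef_rot: [0.487, 0.513, -0.487, 0.514]
force: [0.9, -0.3, 0.7]
grip_width: 0.924
[0.452 0.231 0.274]
top [288.886 148.486] [283 142  13  13 105]
top [449.163 197.022] [441 192  14  14  92]
top [138.524 212.167] [133 207  12  11  84]
top [380.205 221.639] [375 216  12  12  83]
side [192.185 254.731] [186 246  14  15 119]
side [225.487 265.494] [219 258  14  16 158]
side [177.386 283.696] [169 274  18  18 158]
side [217.242 298.677] [209 290  16  16  99]
side [155.712 308.462] [146 301  20  16 184]
```

View pics/d.png

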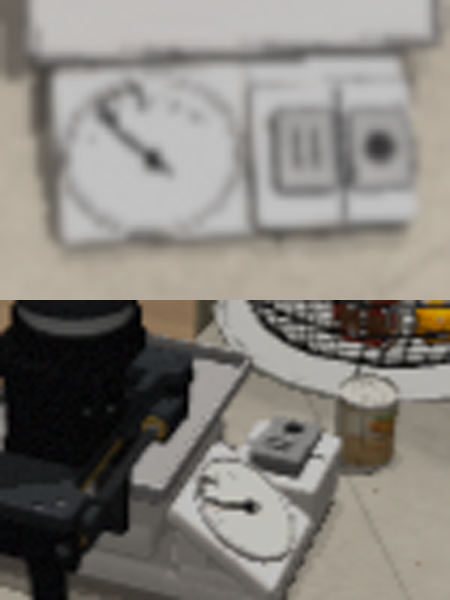

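The pointer went to about one mandarin (near the first bar), and the lock key popped up. One more should bring it into the gap. Picking the mandarin at (0.455, 0.281).

```bash
python3 -m inch '[[1,[3,25,0],0],[1,[0,25,0],0],[1,[0,0,-45],0],[1,[0,0,-45],0],[1,[0,0,-40],0],[1,[0,0,-25],0],[1,[0,0,0],0],[1,[0,0,0],0]]'
python3 - <<'E'
from h import *
np.set_printoptions(precision=3,suppress=True)
t=read_camera("top");s=read_camera("side")
print(arm.read_state()["tcp_pos"], tri(t,(171.46,204.13),s,(227.3,266.3)))
cv2.imwrite("pics/e.png",cv2.resize(s["pixels"][200:320,140:300],(640,480),interpolation=cv2.INTER_CUBIC))
E
```

```text
time_s: 5.15
tcp_pos: [0.4573, 0.2737, 0.1191]
eef_rot: [0.486, 0.513, -0.487, 0.513]
force: [0.1, -0.8, 0.2]
grip_width: 1.0
[0.458 0.274 0.121] [0.456 0.279 0.017]
```

View pics/e.png

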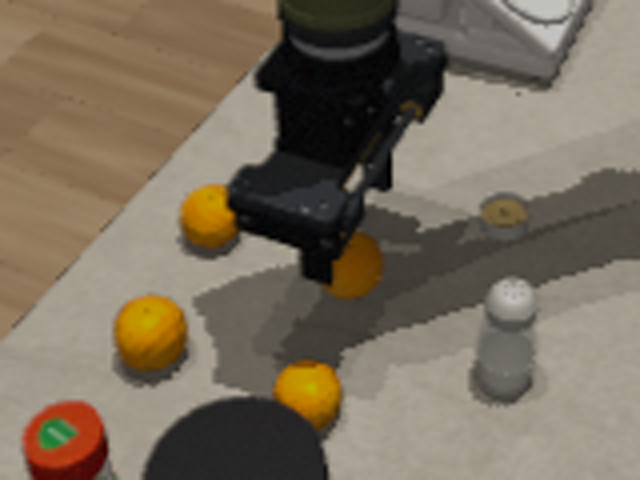

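The fingers straddle the mandarin at (350,265). I'll go down and grip it.

```bash
python3 -m inch '[[1,[0,5,-20],0],[1,[0,0,-16],0],[1,[0,0,-8],0],[1,[0,0,0],0],[0.3,[0,0,0],0],[0.3,[0,0,0],0],[0.3,[0,0,0],0],[0.3,[0,0,0],0],[0.3,[0,0,0],0]]' 8; python3 -m inch '[[0.3,[0,0,20],0],[0.3,[0,0,30],0],[0.3,[0,0,0],0]]'
```

```text
time_s: 6.15
tcp_pos: [0.4573, 0.2789, 0.0751]
eef_rot: [0.486, 0.513, -0.486, 0.513]
force: [0.7, -0.3, 0.7]
grip_width: 0.633
time_s: 6.45
tcp_pos: [0.459, 0.2805, 0.1283]
eef_rot: [0.488, 0.512, -0.484, 0.514]
force: [-0.1, 0.0, -1.4]
grip_width: 0.531
```

```bash
python3 -m inch '[[0.3,[0,0,45],0],[0.3,[0,-15,45],0],[0.3,[13,-40,50],0],[0.3,[13,-40,0],0],[0.3,[13,-40,0],0],[0.3,[13,-40,0],0],[0.3,[13,-40,0],0],[0.3,[13,-40,0],0],[0.3,[13,-40,0],0],[0.3,[15,-25,0],0],[0.3,[0,0,0],0]]' 8;  python3 - <<'E'
from h import *
s=read_camera("side");t=read_camera("top")
print(arm.read_state()["tcp_pos"],[np.round(o[0]) for o in oranges(s)])
for ce,_ in oranges(t):
  if 280<ce[0]<295: print(ce,at(t,*ce,.132))
cv2.imwrite("pics/f.png",cv2.resize(s["pixels"][110:230,170:330],(640,480),interpolation=cv2.INTER_CUBIC))
E
```

```text
time_s: 7.55
tcp_pos: [0.5611, -0.0377, 0.2518]
eef_rot: [0.488, 0.511, -0.489, 0.511]
force: [-0.6, -0.6, 0.3]
grip_width: 0.534
[ 0.55986845 -0.0320336   0.25217024] [array([289., 130.]), array([192., 254.]), array([177., 283.]), array([217., 299.]), array([156., 308.])]
```

View pics/f.png

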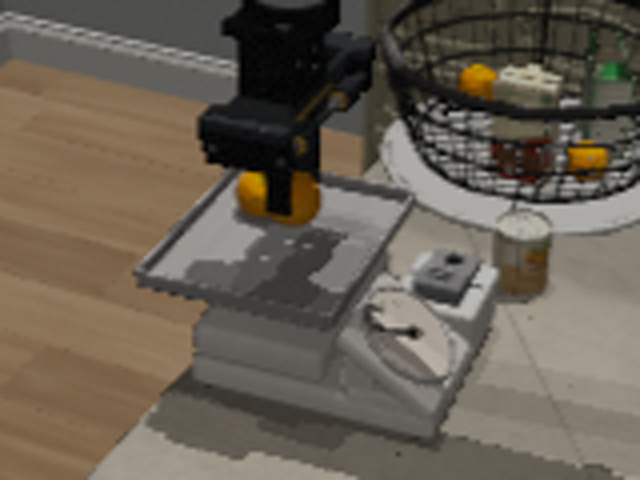

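```bash
python3 -m inch '[[0.3,[0,-3,-20],0],[0.3,[0,0,-20],0],[0.3,[0,0,-14],0],[0.3,[0,0,-8],0],[0.3,[0,0,-4],0],[0.3,[0,0,-3],0],[0.3,[0,0,-2],0],[0.3,[0,0,0],0],[0.3,[0,0,0],0],[0.3,[0,0,0],0]]' 8
```

```text
time_s: 8.65
tcp_pos: [0.5605, -0.0346, 0.1826]
eef_rot: [0.487, 0.513, -0.486, 0.514]
force: [-0.6, 1.2, -0.1]
grip_width: 0.536
```

```bash
python3 -m inch '[[0.3,[0,0,-3],0],[0.3,[0,0,0],0],[0.58,[0,0,0],0],[0.65,[0,0,0],0],[0.75,[0,0,0],0],[0.8,[0,0,0],0],[0.8,[0,0,20],0],[0.8,[0,0,40],0],[0.8,[0,0,50],0],[0.8,[-10,30,10],0],[0.8,[-10,45,0],0],[0.8,[-10,45,0],0]]' 8; python3 -m inch '[[0.8,[-10,45,0],0],[0.8,[-10,45,0],0],[0.8,[-10,45,0],0],[0.8,[-10,45,0],0],[0.8,[0,0,0],0],[0.8,[0,0,0],0],[0.8,[0,0,0],0]]'
python3 - <<'E'
from h import *
t=read_camera("top");s=read_camera("side")
a=cv2.resize(t["pixels"][130:230,235:325],(450,500),interpolation=cv2.INTER_CUBIC)
d=cv2.resize(t["pixels"][190:222,246:285],(350,287),interpolation=cv2.INTER_CUBIC)
a=np.hstack([a,cv2.copyMakeBorder(d,0,213,0,0,0)])
cv2.imwrite("pics/g.png",a)
for ce,_ in oranges(t): print("top",ce)
for ce,_ in oranges(s): print("side",ce)
E
```

```text
time_s: 9.85
tcp_pos: [0.5301, 0.086, 0.3]
eef_rot: [0.487, 0.512, -0.487, 0.513]
force: [1.3, 1.3, -0.6]
grip_width: 0.799
time_s: 10.55
tcp_pos: [0.4908, 0.2639, 0.2989]
eef_rot: [0.487, 0.513, -0.487, 0.513]
force: [-0.4, -0.8, -0.6]
grip_width: 0.8
top [288.6952381 149.1047619]
top [265.53398058 169.67961165]
top [449.1827957  196.97849462]
top [138.52380952 212.16666667]
top [380.0617284  221.62962963]
side [288.27777778 130.55555556]
side [243.01162791 174.40697674]
side [191.96491228 255.27192982]
side [177.03208556 282.49197861]
side [216.11842105 300.13157895]
side [155.75531915 308.53723404]
```

View pics/g.png

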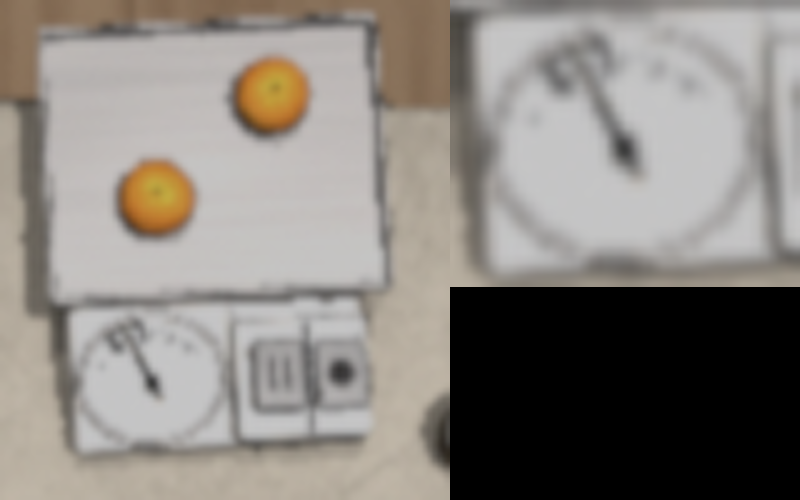

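The pointer rests midway between the fork's two bars. The weigh key is down, both mandarins sit in the pan, and the arm is clear of everything. Handing in.

```bash
python3 -c "
from rig import workorder
print(workorder.close_job())"
```

```text
the job is handed in; nothing more can be done
None
```

I unlocked the scale by pressing the weigh key fully down. It reached its stop, the wrist read 14.5 N, and the lock key came up. I then set one mandarin down in the pan beside the one already there and handed the job in after about 10.6 s.

- **Pointer:** the last top picture shows it between the two bars of the fork, close to the middle. I judged this by eye in the enlarged picture and did not compute an angle.
- **Key and pan:** the weigh key is still down and both mandarins sit in the pan.
- **Worktop:** the other three mandarins were left on the worktop. I confirmed one with both cameras and the other two only in the side picture, because the arm hid them from above. The side camera gave shifts of up to about 2 pixels, which I put down to shading and partial occlusion.
- **Bystanders:** I did not re-measure the salt shaker, spice jar, tin or candle at the end. The arm was routed around or above them, and no unexpected contact forces showed.
- **Arm:** it was raised clear and touching nothing at hand-in.

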